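Tip a food carton onto its back and press it home in the packing stop

TASK

Push the standing window carton high on its window face so that it topples onto its back with the window facing up, without ever lifting it. Then slide it along the table, end first, between the guide rails and press it squarely against the sprung pad with a steady push of about 12 N (never more than 25 N) for about a second, and leave it lying there touching the pad. Leave the can, the jar and the tin where they are.

Things in the scene. Friction and masses are not known exactly. Their poses are not given: they have to be found in the camera images.
- carton: brown cardboard carton 76 x 120 x 200 mm, 0.4 to 0.6 kg, standing loose on its 76 x 120 end; origin at its centre. z: along the 200 mm, up as it stands; y: along the 120 mm width; x: along the 76 mm depth, pointing to its plain back and at the start within 15 degrees of the stop's x. Lying on its back: centre 38 mm up, z towards the stop, foot end away from it
- carton_window (a point): point on the broad face with the clear window, carton's -x side, 70 mm above its centre (170 mm above the table as it stands), axes as the carton's: push about here. Tipped past about 21 degrees the carton falls on its back; pushed lower than about 90 mm it may only slide
- stop: packing stop fixed to the table: aluminium bracket, dark adjustable carriage, and in front a black sprung pad 100 mm wide, 8 to 52 mm above the table. Origin at table height on the centre line; x: direction to push the carton; z up. The carriage was left anywhere in an unmeasured 30 mm range: the pad's face is between x = 0 and -30 mm, found by feel. It gives up to 6 mm at 2.5 N/mm, then is hard
- rails_mouth (a point): middle of the open mouth of two fixed guide rails, at table height, 95 mm before the stop's origin on its centre line, axes as the stop's. Rails 30 mm high, 136 mm apart inside, flared to about 163 mm over the first 35 mm. No floor: the carton slides on the table (1 to 4 N). Carton home: foot end 95 to 140 mm before this point, outside the rails
- can: food can with paper label, 74 mm diameter, 110 mm high, standing beside the rails; origin at its underside. Bystander, leave alone.
- jar: jar, 68 mm diameter, 120 mm high, standing on the robot's far side of the carton; origin at its underside. Bystander, leave alone.
- tin: flat bare steel tin, 84 mm diameter, 36 mm high, on the robot's side of the rails; origin at its underside. Bystander, leave alone.
There are look-alikes about, which are no part of the job. Of the things shaped like the carton, the brown one is meant.

How it is judged:
On the way, in this order (a step that is already met when the one before it is completed fails the run):
1. the carton lies on its back, window up, not yet touching the pad (angle between carton's own x axis and vertical above 3.05 rad and height (world z) of carton below 0.046 m and contact force between carton and stop below 0.1 N), for 0.2 s.
2. the carton, flat and square between the rails, is pressed on the pad with at least 4.5 N (angle between carton's own x axis and vertical above 3.05 rad and height (world z) of carton below 0.046 m and angle between the z axis of carton and the x axis of stop, either way round below 0.06 rad and y of carton in the frame of stop between -0.013 and 0.013 m and contact force between carton and stop above 4.5 N), for 0.4 s.
At the end, for the whole second after the job is handed in: The carton lies flat on its back, window up, its length within 0.06 rad of the stop's axis and its centre within 13 mm of the centre line, at rest and touching the pad (angle between carton's own x axis and vertical above 3.05 rad and height (world z) of carton below 0.046 m and angle between the z axis of carton and the x axis of stop, either way round below 0.06 rad and y of carton in the frame of stop between -0.013 and 0.013 m and contact force between carton and stop above 0.2 N and linear speed of carton below 0.02 m/s).
It fails at once if the carton is pushed harder than 25 N by the robot (contact force between carton and the arm above 25 N).
It fails at once if the carton is lifted (height (world z) of carton above 0.125 m).
It fails at once if a bystander is moved more than 15 mm (distance of any of can, jar, tin from where it was at the start of the episode above 0.015 m).
It also fails if it takes over 72 s, if anything falls off the work surface, if the arm or the gripper's body presses on something with over 40 N, if the wrist force passes 120 N, or if a joint passes its speed limit or range.

ROBOT

A 6-joint arm with a two-finger parallel gripper is mounted at the origin on the work surface. World frame = base frame: x ahead of the robot, y to its left, z up, the work surface at z = 0. Lengths are in m, angles in rad, forces in N, time in s.
With the tool pointing down it reaches from about 0.25 to 0.725 m from the base axis. Payload 4 kg.
Tool frame: the origin (TCP) lies midway between the tips of the shut fingers; the grasp point (between the pads) lies 19 mm behind it (bot.grip_point_offset is the distance from the TCP to the grasp point, in m); z points along the fingers, y is the line along which they close (so a half turn about z gives the same grasp; the last joint's range is limited). The gripper opens to 85 mm and grips with 20 to 120 N. Pads are 22 mm wide; open, the fingers measure 114 mm over their backs; the gripper's body (76 mm by 85 mm) begins 54 mm behind the grasp point. The pads swing forward as they close: fully open they stand 13 mm farther back than shut.
Start: joints at [-1.113, 0.241, 0.005, 1.335, 0, 1.571], TCP at [0.221, -0.449, 0.231] pointing down, gripper open.
Joint ranges: [-2.72, 2.72], [-1.05, 1.87], [-1.09, 1.28], [-1.99, 2.15], [-1.42, 1.44], [-3.14, 3.14]. Speed limits (rad/s): [2.79, 2.79, 3.14, 3.14, 3.14, 3.14].

INTERFACE

Orientations are given as a unit quaternion [x, y, z, w].
In Python, from workcell import bot gives the robot as it stands.
- The arm moves only by the tool step_arm, never from a script. Its argument "targets" is text: rows parted by semicolons, each of 7 numbers parted by spaces: the opening, from -1 (shut) to 1 (fully open), so that 0 is half open, then the shift along the world's x, y, z normalised to -1 to 1, where 1 is 0.5 m, then the turn, a rotation vector about the world's x, y, z normalised to -1 to 1, where 1 is pi/4 rad. In form: gripper x y z wx wy wz; .... A call has 1 to 10 rows; each row is the pose to reach, as a shift and turn from the pose commanded when the call began; what a row does not reach only later rows make up. A row lasts 1/12 s, in which the tool goes at most 41.7 mm and 7.16 degrees, less where a joint would pass 70% of its speed; a pose out of reach is approached as far as the arm can. A call with a number of a shift or a turn outside -1 to 1 is refused whole. A call with a gripper value outside its range is refused whole. The fingers move at their own pace and stop on an object; the grip force is fixed at half the most. Time passes only in rows, so rows that repeat a pose let the fingers close. It gives the time, the measured TCP pose, the force, the opening and the grip force at its end, in the units of the state.
- bot.get_obs(): the state, without advancing time (a new reading comes with each control period).
- bot.camera(name): name is "scene" or "top" or "wrist"; returns the picture (420x560x3 uint8, red, green, blue); there is no depth.
- bot.camera_info(name): a dict with "vertical_fov" (degrees; the focal length in pixels is half the picture's height over the tangent of half this angle, whatever the lens; pixels are square), "cx", "cy" (the principal point, pixels), "pose" (4x4, takes a point from camera to world coordinates). Camera axes: x right, y up, looking along -z (the intrinsics and any distortion apply to the point x, -y, -z); pixel columns grow to the right and rows downward; lengths in m; the calibration is good to about 2 mm. A picture is of the moment at which its call begins: read the wrist's pose just before it. camera_info takes no time and is no camera call; for the wrist camera it gives the pose at the moment of the call.
- bot.job_done(): hands the job in; it is judged then, once.
The state is a dict: "clock": time; "joint_pos": joint angles; "joint_vel": joint speeds; "tau": joint torques, N m; "eef_pos": TCP position; "tool_rot": TCP orientation; "ft_force": force on the tool from outside, world axes, zero at the start; "ft_torque": the same for the moment, N m; "grip_width": finger opening in m; "grasp_force": force on a finger pad.
Only numpy, scipy, OpenCV 4.12 (cv2) and the standard library are available. Lean on these libraries where they do the work, as an engineer would, in place of code of your own. Each camera call takes 0.05 s, during which the arm holds its last target. There are 200 camera calls.

## Working session

There is one attempt and no reset: what is moved stays moved. The work goes in short steps, Python scripts to look and compute and a tool call to move; the robot and the scene stay as the last step left them, time stands still between calls to the robot, and variables do not carry over. Pictures are saved under pics/ and viewed, at most 10 in all, crops included, and the job is handed in when it is done.

Besides the shell and the picture viewer there is one more tool, called after "Request:" by a JSON object that holds its "method" and its "body". step_arm: Moves the arm, as the interface text tells. Scaled input: -1 to 1 covers 0.5 m each way for a shift and pi/4 rad each way for a turn. Its arguments: {"type":"object","properties":{"targets":{"type":"string"}},"required":["targets"]}

```bash
mkdir -p pics; python3 - <<'E'
from workcell import bot
import cv2
for n in ("scene","top"):
    im=bot.camera(n); cv2.imwrite(f"pics/{n}1.png",im[:,:,::-1]); i=bot.camera_info(n); print(n,i)
print(bot.get_obs())
E
```

```text
scene {'vertical_fov': 49.22940656554489, 'cx': 284.52507204813975, 'cy': 209.7163222780875, 'pose': array([[ 0.48218046, -0.71240722,  0.50988033,  1.16555025],
       [ 0.87600147,  0.3994501 , -0.27029805, -0.34300985],
       [-0.01110947,  0.57698836,  0.81667681,  1.05099315],
       [ 0.        ,  0.        ,  0.        ,  1.        ]])}
top {'vertical_fov': 48.11157009922501, 'cx': 279.7051807045199, 'cy': 211.76262963272725, 'pose': array([[-7.02950289e-03,  9.81818623e-01, -1.89691269e-01,
         3.87939085e-01],
       [-9.99179667e-01,  6.69275704e-04,  4.04912874e-02,
        -4.74356960e-03],
       [ 3.98820558e-02,  1.89820293e-01,  9.81008500e-01,
         1.00551444e+00],
       [ 0.00000000e+00,  0.00000000e+00,  0.00000000e+00,
         1.00000000e+00]])}
{'clock': 0.1, 'joint_pos': array([-1.11296316e+00,  2.41361953e-01,  3.84427989e-03,  1.33519057e+00,
       -4.31423574e-06,  1.57082468e+00]), 'joint_vel': array([-8.90288141e-05, -1.50409207e-03,  2.87791980e-03, -3.61836536e-04,
       -1.87967055e-03,  5.05349791e-04]), 'tau': array([ 2.21805785e-04, -3.73137403e+01,  2.53009665e+01,  1.08523102e-02,
        4.25696317e-05, -1.16744945e-05]), 'eef_pos': array([ 0.2207499 , -0.44799604,  0.23048423]), 'tool_rot': array([ 9.73915589e-01,  2.26908596e-01, -2.19042796e-04, -9.30528783e-04]), 'ft_force': array([-0.83766395, -0.24151746, -0.31918256]), 'ft_torque': array([0.01697548, 0.00418991, 0.09236208]), 'grasp_force': 0.0, 'grip_width': 0.08560750540190876}
```

View pics/scene1.png

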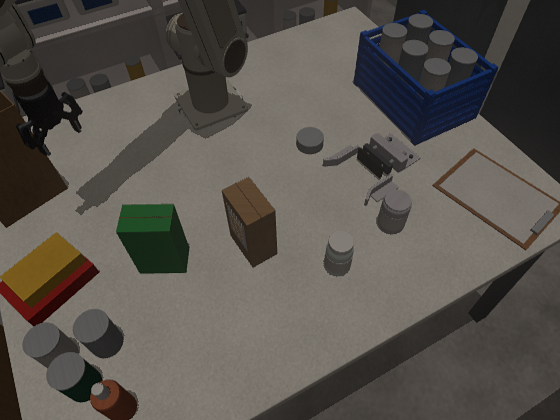

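View pics/top1.png

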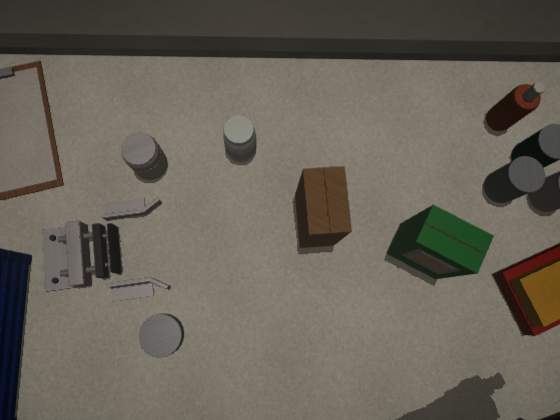

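Scene: the brown carton is at (250,220), and its window is on the left face. The green carton look-alike is at (155,240), the stop at (375,155), the jar at (340,253), the can at (395,212) and the tin at (310,140). In the top view the brown carton is at (327,205), green at (440,240), the stop's pad at (115,248), the rails at (130,208) and (140,288), the tin at (160,335), the can at (142,152) and the jar at (239,135). The push direction is about +y.

Possible mix-ups for the carton: brown (327,205), green (440,240), red/yellow boxes (530,290). I choose brown and check it in a close crop.

```bash
cat > h.py <<'E'
import numpy as np, cv2
from workcell import bot
def ray(n,px,info=None):
    i=info or bot.camera_info(n); f=210/np.tan(np.radians(i["vertical_fov"])/2)
    d=np.array([(px[0]-i["cx"])/f,-(px[1]-i["cy"])/f,-1.]); P=i["pose"]
    return P[:3,3],P[:3,:3]@d
def onz(n,px,z,info=None):
    o,d=ray(n,px,info); return o+d*(z-o[2])/d[2]
E
python3 - <<'E'
import cv2
im=cv2.imread("pics/top1.png")[140:370,30:410]
cv2.imwrite("pics/c1.png",cv2.resize(cv2.convertScaleAbs(im,alpha=1.5,beta=10),None,fx=2.1,fy=2.1,interpolation=cv2.INTER_CUBIC))
im=cv2.imread("pics/scene1.png")[110:290,200:430]
cv2.imwrite("pics/c2.png",cv2.resize(cv2.convertScaleAbs(im,alpha=1.5,beta=10),None,fx=3.3,fy=3.3,interpolation=cv2.INTER_CUBIC))
E
```

```text
(no output)
```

View pics/c1.png

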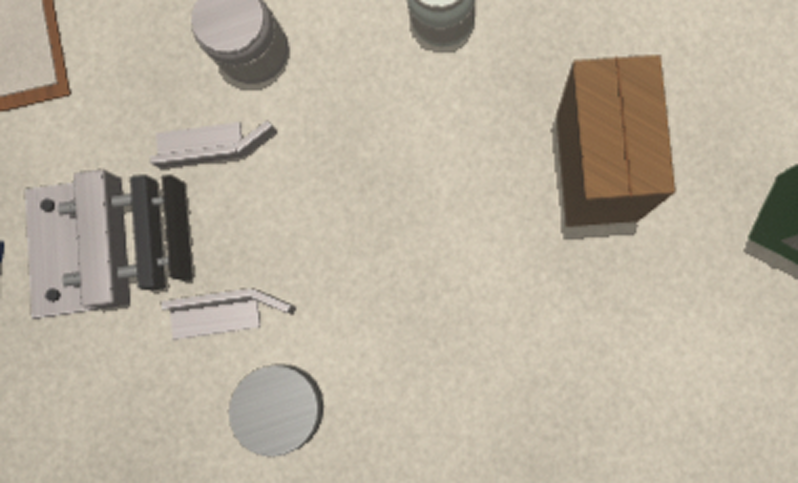

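View pics/c2.png

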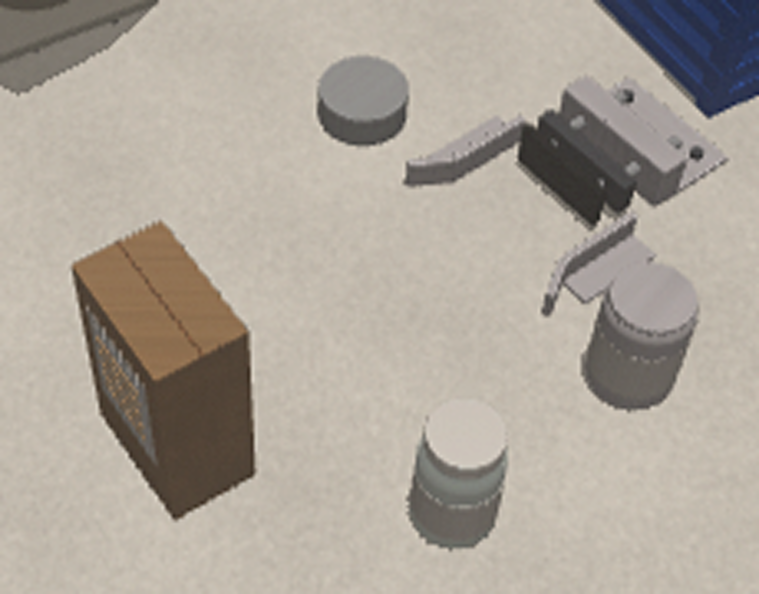

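The crop confirms the brown carton, with the clear window on its -y face. Top corners in the crop are (575,62), (660,56), (674,190), (586,199). Rail edges: upper (155,163)-(240,155), tip (275,128); lower (163,305)-(255,293), tip (294,311).

```bash
python3 - <<'E'
from h import *
g=lambda p,z:onz("top",(30+p[0]/2.1,140+p[1]/2.1),z)
C=[g(p,.2)[:2] for p in [(575,62),(660,56),(674,190),(586,199)]]
for c in C: print(c.round(4))
print("sides",[round(float(np.linalg.norm(C[i]-C[(i+1)%4])),4) for i in range(4)],"centre",np.mean(C,0).round(4))
d=(C[0]-C[1])+(C[3]-C[2]); print("carton x yaw",np.degrees(np.arctan2(d[1],d[0])))
w=(C[0]-C[3])+(C[1]-C[2]); print("yaw from width",np.degrees(np.arctan2(w[1],w[0]))+90)
R=[g(p,.03)[:2] for p in [(155,163),(240,155),(275,128),(163,305),(255,293),(294,311)]]
for c in R: print("rail",c.round(4))
for a,b in((1,0),(4,3)):
    d=R[b]-R[a]; print("rail yaw",np.degrees(np.arctan2(d[1],d[0])),"len",np.linalg.norm(d))
print("knee gap",np.linalg.norm(R[1]-R[4]),"tipgap",np.linalg.norm(R[2]-R[5]),"mid tip",(R[2]+R[5])/2,"mid knee",(R[1]+R[4])/2)
for p in[(163,177),(172,279),(183,178),(192,281)]: print("pad",g(p,.052)[:2].round(4),g(p,.008)[:2].round(4))
for n,p,z in(("jar",(441,0),.12),("can",(229,22),.11),("tin",(274,408),.036)): print(n,g(p,z)[:2].round(3))
# scene cross-check
s=lambda p,z:onz("scene",(200+p[0]/3.3,110+p[1]/3.3),z)
S=[s(p,.2)[:2] for p in[(72,267),(163,222),(248,330),(155,382)]]; print("scene corners",np.round(S,4).tolist(),np.mean(S,0))
print("scene rail tips",s((407,160),.03),s((546,297),.03))
print("scene pad top",s((519,155),.052),s((600,220),.052),"pad front top",s((520,130),.052))
o,d=ray("top",(440,225));print("green",[onz("top",p,.2)[:2].round(3).tolist() for p in((435,206),(492,239),(475,277),(413,243))])
E
```

```text
[ 0.6203 -0.0815]
[ 0.6259 -0.1542]
[ 0.5106 -0.162 ]
[ 0.5031 -0.0886]
sides [0.0729, 0.1156, 0.0738, 0.1174] centre [ 0.565  -0.1216]
carton x yaw 95.1076635755511
yaw from width 93.68852279905408
rail [0.5639 0.3208]
rail [0.572 0.238]
rail [0.5995 0.2046]
rail [0.425  0.3044]
rail [0.436  0.2172]
rail [0.4185 0.1791]
rail yaw 95.58378427126551 len 0.0831901075097948
rail yaw 97.19196626930878 len 0.08791678372285218
knee gap 0.13762658582000525 tipgap 0.18279825674008615 mid tip [0.50903358 0.19183782] mid knee [0.50399848 0.22756799]
pad [0.5462 0.3049] [0.5535 0.3192]
pad [0.4484 0.2905] [0.4512 0.3042]
pad [0.5453 0.2858] [0.5525 0.2993]
pad [0.4465 0.2717] [0.4492 0.2845]
jar [0.703 0.036]
can [0.684 0.234]
tin [0.328 0.193]
scene corners [[0.515, -0.1636], [0.5097, -0.0889], [0.6245, -0.0803], [0.6317, -0.1551]] [ 0.57021789 -0.12199105]
scene rail tips [0.42171956 0.18449736 0.03      ] [0.60865834 0.20575867 0.03      ]
scene pad top [0.48099568 0.26179075 0.052     ] [0.57586883 0.28026057 0.052     ] pad front top [0.45679794 0.27921392 0.052     ]
green [[0.554, -0.314], [0.495, -0.411], [0.429, -0.375], [0.488, -0.27]]
```

Measurements agree to about 5 mm: sides 73x116 against 76x120, and rail knee gap 137 against 136. Carton centre is about (0.567,-0.122) with yaw about 94.5°. Stop axis yaw is about 97.5° through the mouth at (0.509,0.192). I'll rise and move to hover behind the window face.

Request:
{"method": "step_arm", "body": {"targets": "1 0 0 0.08 0 0 0.2;1 0 0 0.15 0 0 0.4;1 0.704 0.486 0.15 0 0 1;1 0.704 0.486 0.15 0 0 1;1 0.704 0.486 0.15 0 0 1;1 0.704 0.486 0.15 0 0 1;1 0.704 0.486 0.15 0 0 1;1 0.704 0.486 0.15 0 0 1;1 0.704 0.486 0.15 0 0 1;1 0.704 0.486 0.15 0 0 1"}}

```text
clock: 0.93
eef_pos: [0.4965, -0.2575, 0.3059]
tool_rot: [0.813, 0.582, -0.0, -0.0]
ft_force: [0.4, -1.4, -0.2]
grip_width: 0.0853
grasp_force: 0.0
```

Request:
{"method": "step_arm", "body": {"targets": "1 0.145 0.1 0 0 0 0.52;1 0.145 0.1 0 0 0 0.52;1 0.145 0.1 0 0 0 0.52;1 0.145 0.1 0 0 0 0.52;1 0.145 0.1 0 0 0 0.52"}}

```text
clock: 1.35
eef_pos: [0.5684, -0.2079, 0.3049]
tool_rot: [0.677, 0.736, -0.0, -0.001]
ft_force: [-0.8, -0.5, 1.2]
grip_width: 0.0855
grasp_force: 0.0
```

```bash
python3 - <<'E'
from h import *
im=bot.camera("wrist"); cv2.imwrite("pics/w1.png",im[:,:,::-1]); o=bot.get_obs();print(o["eef_pos"],o["tool_rot"],o["joint_pos"],o["ft_force"])
i=bot.camera_info("wrist");print(i)
E
```

```text
[ 0.56790435 -0.20857431  0.30530194] [ 6.77957961e-01  7.35100077e-01 -3.96257702e-04 -8.49913823e-04] [-3.51935984e-01  4.51214673e-01  4.96144718e-01  1.61760012e+00
 -8.10435991e-05  1.13802722e+00] [-0.02481459 -0.02509685 -0.55522414]
{'vertical_fov': 63.16705395714183, 'cx': 276.4109038792075, 'cy': 207.87552334532808, 'pose': array([[ 0.99670697, -0.0784184 , -0.02063431,  0.56345075],
       [ 0.08104837,  0.9555003 ,  0.2836377 , -0.1360586 ],
       [-0.00252633, -0.28437605,  0.95870949,  0.44764908],
       [ 0.        ,  0.        ,  0.        ,  1.        ]])}
```

View pics/w1.png

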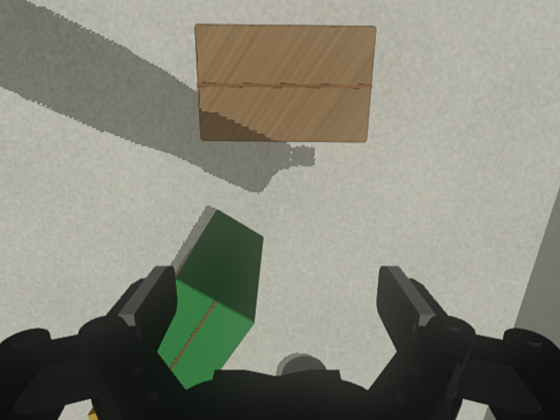

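The wrist view shows the brown top with corners (195,24), (376,27), (366,142), (200,140). The green carton is at (215,290), clear of the right finger but near the left one.

```bash
python3 - <<'E'
from h import *
C=np.array([onz("wrist",p,.2)[:2] for p in((195,24),(376,27),(366,142),(200,140))])
print(C.round(4),C.mean(0).round(4)); a=C[1]-C[0]+C[2]-C[3]; print(np.degrees(np.arctan2(a[1],a[0])),[np.linalg.norm(C[i]-C[i-1]).round(3) for i in range(4)])
for p in((263,237),(253,322),(177,275)): print("green",onz("wrist",p,.2).round(3))
E
```

```text
[[ 0.5057 -0.0889]
 [ 0.6236 -0.0812]
 [ 0.6286 -0.1551]
 [ 0.5103 -0.1634]] [ 0.5671 -0.1222]
3.873393270629929 [np.float64(0.075), np.float64(0.118), np.float64(0.074), np.float64(0.119)]
green [ 0.56  -0.234  0.2  ]
green [ 0.557 -0.311  0.2  ]
green [ 0.494 -0.272  0.2  ]
```

Carton refined: centre (0.567,-0.122), yaw 93.9°, face at y about -0.16. Descending behind it, then creeping forward.

Request:
{"method": "step_arm", "body": {"targets": "1 0 0 -0.08 0 0 0;1 0 0 -0.16 0 0 0;1 0 0 -0.24 0 0 0;1 0 0 -0.3 0 0 0;1 0 0 -0.3 0 0 0;1 0 0.03 -0.3 0 0 0;1 0 0.05 -0.3 0 0 0;1 0 0.06 -0.3 0 0 0;1 0 0.07 -0.3 0 0 0;1 0 0.08 -0.3 0 0 0"}}

```text
clock: 2.23
eef_pos: [0.5692, -0.1689, 0.1587]
tool_rot: [0.678, 0.735, 0.001, 0.002]
ft_force: [-0.4, -1.2, 0.0]
grip_width: 0.0853
grasp_force: 0.7
```

Request:
{"method": "step_arm", "body": {"targets": "1 0 0.012 0 0 0 0;1 0 0.024 0 0 0 0;1 0 0.036 0 0 0 0;1 0 0.048 0 0 0 0;1 0 0.06 0 0 0 0;1 0 0.072 0 0 0 0"}}

```text
clock: 2.73
eef_pos: [0.5676, -0.1324, 0.1561]
tool_rot: [0.678, 0.735, -0.0, -0.0]
ft_force: [-0.4, 0.4, 0.6]
grip_width: 0.0853
grasp_force: 0.4
```

Request:
{"method": "step_arm", "body": {"targets": "1 0 0.012 0 0 0 0;1 0 0.024 0 0 0 0;1 0 0.036 0 0 0 0;1 0 0.048 0 0 0 0;1 0 0.06 0 0 0 0;1 0 0.072 0 0 0 0;1 0 0.084 0 0 0 0;1 0 0.084 0 0 0 0;1 0 0.084 0 0 0 0;1 0 0.084 0 0 0 0"}}

```text
clock: 3.57
eef_pos: [0.5679, -0.0912, 0.1563]
tool_rot: [0.678, 0.735, -0.0, 0.0]
ft_force: [-0.2, 0.7, -0.8]
grip_width: 0.0859
grasp_force: 0.0
```

```bash
python3 - <<'E'
from h import *
im=bot.camera("top"); cv2.imwrite("pics/top2.png",cv2.resize(cv2.convertScaleAbs(im[100:390,30:430,::-1],alpha=1.5,beta=10),None,fx=2,fy=2,interpolation=cv2.INTER_CUBIC))
E
```

```text
(no output)
```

View pics/top2.png

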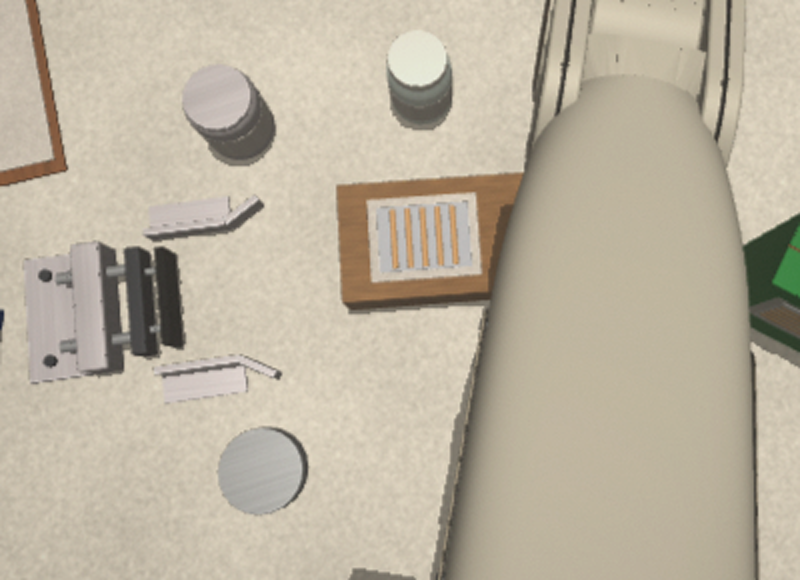

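The carton lies on its back with the window up at crop (425,240). Front corners are at (337,185) and (343,303), long edges towards (520,174) and (490,297). Rails are unmoved.

```bash
python3 - <<'E'
from h import *
g=lambda p,z:onz("top",(30+p[0]/2,100+p[1]/2),z)[:2]
a,b,c,d=[g(p,.076) for p in((337,185),(343,303),(520,174),(490,297))]
print(a,b,np.linalg.norm(a-b))
ang=lambda v:np.degrees(np.arctan2(v[1],v[0]))
print("yaw",ang(a-c),ang(b-d),ang(a-b)+90)
m=(a+b)/2; print("front mid",m)
# windows edges
w=[g(p,.076) for p in((367,200),(474,193),(481,275),(372,282))]; print("win yaw",ang(w[0]-w[1]),ang(w[3]-w[2]),ang(w[0]-w[3])+90, ang(w[1]-w[2])+90)
# rails: subpixel: outer/base plates on table too
for n,p,q,z in(("upIn",(147,237),(229,227),.03),("loIn",(155,372),(240,357),.03),("upIn foot?",(148,232),(226,223),.03),("lo plate",(166,402),(245,391),0.003),("bracket front L/R",(122,368),(102,246),.05),("pad",(164,345),(155,249),.052),("base L",(35,381),(25,262),.003)):
    P,Q=g(p,z),g(q,z); print(n,P.round(4),Q.round(4),ang(P-Q))
E
```

```text
[0.60711319 0.12045226] [0.4878909  0.11153562] 0.11955526187517122
yaw 93.69520300827755 92.20067704989553 94.27718877815443
front mid [0.54750204 0.11599394]
win yaw 93.95252619493701 93.61352912626373 94.50942776520684 94.65210868283069
upIn [0.5621 0.3213] [0.5727 0.2375] 97.22313416711742
loIn [0.4234 0.3045] [0.4381 0.2201] 99.82019096129136
upIn foot? [0.5673 0.3206] [0.5769 0.2408] 96.85433964119075
lo plate [0.3937 0.3   ] [0.4044 0.2197] 97.56805226995144
bracket front L/R [0.4268 0.3307] [0.5492 0.3589] -166.99188588749234
pad [0.4491 0.2904] [0.5458 0.3052] -171.31298295237585
base L [0.4159 0.4347] [0.5401 0.4556] -170.43772520547958
```

The carton is flat with its centre at about (0.5545,0.016) and yaw 94°. The stop axis yaw is about 98° and the carton sits 19 mm to its +x side. I'll push its +x side with half-open fingers aligned to the axis, keeping the gripper body above the jar.

Request:
{"method": "step_arm", "body": {"targets": "0 0 0 0.08 0 0 0;0 0 0 0.16 0 0 -0.1;0 0.14 0.214 0.2 0 0 -0.96;0 0.14 0.214 0.2 0 0 -0.96;0 0.14 0.214 0.2 0 0 -0.96;0 0.14 0.214 0.2 0 0 -0.96;0 0.14 0.214 0.2 0 0 -0.96;0 0.14 0.214 0.2 0 0 -0.96;0 0.14 0.214 0.2 0 0 -0.96"}}

```text
clock: 4.37
eef_pos: [0.638, 0.016, 0.2559]
tool_rot: [0.901, 0.434, -0.0, -0.0]
ft_force: [-0.4, 0.5, 0.3]
grip_width: 0.0426
grasp_force: 0.0
```

Request:
{"method": "step_arm", "body": {"targets": "0 0 0 0 0 0 -0.96;0 0 0 0 0 0 -0.96;0 0 0 0 0 0 -0.96;0 0 0 0 0 0 -0.96;0 0 0 0 0 0 -0.96;0 0 0 0 0 0 -0.96;0 0 0 0 0 0 -0.96;0 0 0 0 0 0 -0.96"}}

```text
clock: 5.03
eef_pos: [0.6378, 0.0153, 0.2563]
tool_rot: [0.997, 0.073, 0.0, -0.0]
ft_force: [-0.5, -0.0, -1.4]
grip_width: 0.0428
grasp_force: 0.0
```

```bash
python3 - <<'E'
from h import *
im=bot.camera("wrist"); cv2.imwrite("pics/w2.png",im[:,:,::-1]); o=bot.get_obs();print(o["eef_pos"],o["tool_rot"],o["joint_pos"],o["grip_width"])
g=lambda p,z:onz("top",(30+p[0]/2,100+p[1]/2),z)[:2]
print("jar",g((418,59),.12),"can",g((219,97),.11),"tin",g((261,470),.036))
E
```

```text
[0.63775551 0.0154324  0.25631677] [ 9.97309387e-01  7.33074762e-02 -1.42907206e-05  8.88322830e-06] [ 2.42023707e-02  5.23318090e-01  4.85605820e-01  1.53311173e+00
 -1.91497929e-05  3.01904844e+00] 0.0427252441583116
jar [0.72490392 0.03815279] can [0.68770498 0.2335259 ] tin [0.32671377 0.19321232]
```

View pics/w2.png

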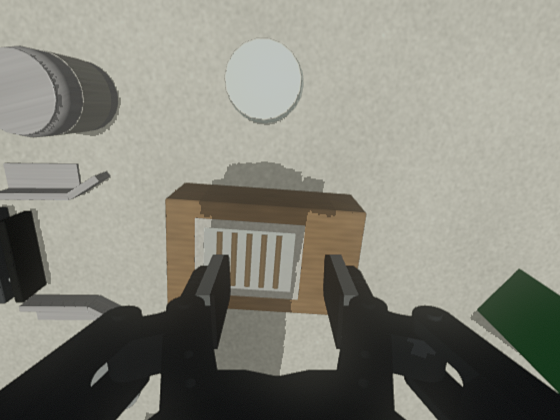

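The wrist view shows the carton's near top edge running (166,200)-(365,213). The jar is at (263,80), well clear at x about 0.725. The rail is at the left, (0,195)-(70,197).

```bash
python3 - <<'E'
from h import *
ang=lambda v:np.degrees(np.arctan2(v[1],v[0]))
g=lambda p,z:onz("wrist",p,z)[:2]
a,b=g((166,200),.076),g((365,213),.076); print(a,b,ang(a-b),np.linalg.norm(a-b))
for p,q,z in(((5,163),(78,166),.003),((0,194),(70,196),.03),((0,199),(72,199),0)): print(g(p,z),g(q,z),ang(g(p,z)-g(q,z)))
print("jar",g((263,80),.12),"lowrail",g((20,297),.03),g((78,297),.03),"tips",g((107,174),.03),g((119,316),.03))
E
```

```text
[0.60749184 0.12043351] [ 0.62302096 -0.07525085] 94.53736964472608 0.19629957890184427
[0.60137108 0.32965467] [0.61027035 0.24561851] 96.0449818826984
[0.57256968 0.31719044] [0.58167597 0.24008785] 96.73578107048198
[0.55493096 0.34139535] [0.56771252 0.25519917] 98.43461605001292
jar [0.72800884 0.03930109] lowrail [0.44326677 0.30377526] [0.45369534 0.23358871] tips [0.61285634 0.19938835] [0.43405744 0.18356602]
```

Request:
{"method": "step_arm", "body": {"targets": "0 0 0 -0.08 0 0 0;0 0 0 -0.16 0 0 0;0 0 0 -0.24 0 0 0;0 0 0 -0.32 0 0 0;0 0 0 -0.37 0 0 0;0 0 0 -0.402 0 0 0;0 0 0 -0.402 0 0 0"}}

```text
clock: 5.67
eef_pos: [0.634, 0.0156, 0.0501]
tool_rot: [0.997, 0.073, -0.005, -0.0]
ft_force: [0.2, -0.3, -1.0]
grip_width: 0.0429
grasp_force: 0.0
```

Request:
{"method": "step_arm", "body": {"targets": "0 -0.008 -0.001 0 0 0 0;0 -0.016 -0.002 0 0 0 0;0 -0.024 -0.003 0 0 0 0;0 -0.032 -0.004 0 0 0 0;0 -0.04 -0.005 0 0 0 0;0 -0.048 -0.006 0 0 0 0;0 -0.056 -0.008 0 0 0 0;0 -0.058 -0.008 0 0 0 0;0 -0.058 -0.008 0 0 0 0"}}

```text
clock: 6.42
eef_pos: [0.6102, 0.012, 0.0569]
tool_rot: [0.997, 0.072, 0.002, -0.0]
ft_force: [5.1, 0.6, 3.0]
grip_width: 0.0427
grasp_force: 2.4
```

Request:
{"method": "step_arm", "body": {"targets": "0 0.02 0 0 0 0 0;0 0.03 0 0.06 0 0 0;0 0.03 0 0.14 0 0 0;0 0.03 0 0.22 0 0 0;0 0.03 0 0.3 0 0 0;0 0.03 -0.06 0.36 0 0 0.1;0 0.03 -0.14 0.36 0 0 0.3;0 0.03 -0.14 0.36 0 0 0.3"}}

```text
clock: 7.08
eef_pos: [0.6232, -0.064, 0.2374]
tool_rot: [0.982, 0.188, 0.0, 0.002]
ft_force: [0.9, 0.7, -0.5]
grip_width: 0.0425
grasp_force: 0.0
```

```bash
python3 - <<'E'
from h import *
im=bot.camera("top"); cv2.imwrite("pics/top3.png",cv2.resize(cv2.convertScaleAbs(im[130:350,40:360,::-1],alpha=1.6,beta=10),None,fx=2.5,fy=2.5,interpolation=cv2.INTER_CUBIC))
o=bot.get_obs();print(o["eef_pos"],o["tool_rot"],o["joint_pos"])
E
```

```text
[ 0.62236157 -0.06176646  0.235531  ] [ 9.82183026e-01  1.87921994e-01 -1.27508021e-03  4.48641967e-04] [-9.81532247e-02  4.99410472e-01  3.93755211e-01  1.46733261e+00
 -1.58290873e-03  2.66534878e+00]
```

View pics/top3.png

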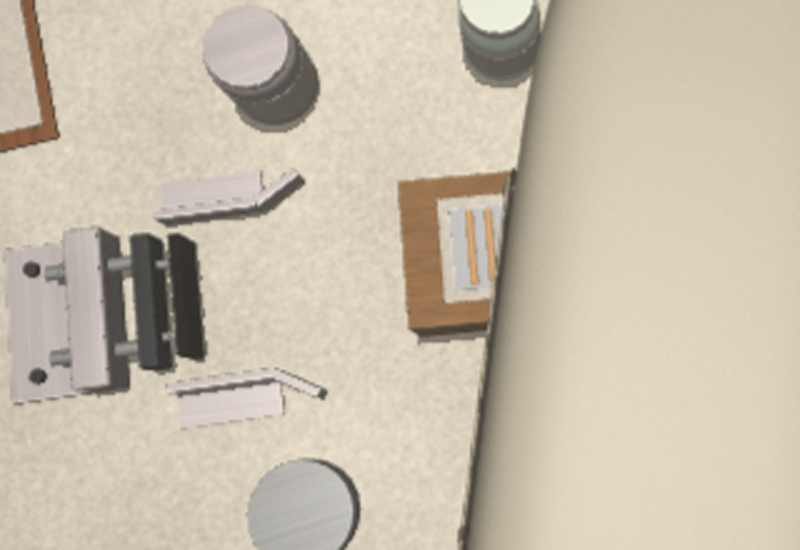

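The carton now has front corners at (399,182) and (410,331). The rails' inner lines are (155,222)-(256,212) and (167,386)-(275,371). The can, jar and tin look unmoved.

```bash
python3 - <<'E'
from h import *
ang=lambda v:np.degrees(np.arctan2(v[1],v[0]))
g=lambda p,z:onz("top",(40+p[0]/2.5,130+p[1]/2.5),z)[:2]
a,b,c,w1,w2=[g(p,.076) for p in((399,182),(410,331),(513,171),(437,198),(447,303))]
print(a,b,np.linalg.norm(a-b),"yaw",ang(a-b)+90,ang(a-c),ang(w1-w2)+90,"front mid",(a+b)/2)
U=[g(p,.0) for p in((155,222),(256,212))]; L=[g(p,.03) for p in((167,386),(275,371))]
print(U,ang(U[0]-U[1]),L,ang(L[0]-L[1]),(U[1]+L[1])/2,(U[0]+L[0])/2,np.linalg.norm(U[1]-L[1]))
P=[g(p,.052) for p in((170,235),(180,356))];print("pad mid top back/front",(P[0]+P[1])/2,ang(P[0]-P[1])+90)
E
```

```text
[0.58589039 0.11771503] [0.46646083 0.10614122] 0.11998905958903673 yaw 95.53519496725075 95.76532119169973 96.3919447392662 front mid [0.52617561 0.11192813]
[array([0.56677242, 0.33441871]), array([0.57551432, 0.24933147])] 95.86601231181497 [array([0.4266535 , 0.30614105]), array([0.43825577, 0.22015707])] 97.68480152333092 [0.50688504 0.23474427] [0.49671296 0.32027988] 0.1403248247839403
pad mid top back/front [0.49807461 0.29730411] 98.06920796855293
```

Carton front mid is (0.526,0.112) with yaw about 96°. The axis yaw is about 97.3° and the lateral error about 4 mm, which is good. Next I go behind the foot end with the fingers wide open.

Request:
{"method": "step_arm", "body": {"targets": "1 -0.145 -0.12 0 0 0 0.84;1 -0.145 -0.12 0 0 0 0.84;1 -0.145 -0.12 0 0 0 0.84;1 -0.145 -0.12 0 0 0 0.84;1 -0.145 -0.12 0 0 0 0.84;1 -0.145 -0.12 0 0 0 0.84;1 -0.145 -0.12 0 0 0 0.84"}}

```text
clock: 7.72
eef_pos: [0.5493, -0.1175, 0.2338]
tool_rot: [0.868, 0.496, -0.002, -0.002]
ft_force: [-0.0, -0.4, -0.5]
grip_width: 0.0858
grasp_force: 0.0
```

Request:
{"method": "step_arm", "body": {"targets": "1 0 0 -0.04 0 0 0.84;1 0 0 -0.04 0 0 0.84;1 0 0 -0.04 0 0 0.84;1 0 0 -0.04 0 0 0.84;1 0 0 -0.04 0 0 0.84;1 0 0 -0.04 0 0 0.84;1 0 0 -0.04 0 0 0.84;1 0 0 -0.04 0 0 0.84"}}

```text
clock: 8.38
eef_pos: [0.5504, -0.1175, 0.2144]
tool_rot: [0.661, 0.75, -0.001, -0.001]
ft_force: [-0.7, -0.5, -0.6]
grip_width: 0.0855
grasp_force: 0.0
```

```bash
python3 - <<'E'
from h import *
i=bot.camera_info("wrist"); im=bot.camera("wrist"); cv2.imwrite("pics/w3.png",im[:,:,::-1]); o=bot.get_obs();print(o["eef_pos"],o["tool_rot"],o["joint_pos"])
hsv=cv2.cvtColor(im,cv2.COLOR_RGB2HSV); m=cv2.inRange(hsv,(5,60,40),(25,255,255)); m[:,:]=cv2.morphologyEx(m,cv2.MORPH_OPEN,np.ones((5,5)))
cs,_=cv2.findContours(m,cv2.RETR_EXTERNAL,cv2.CHAIN_APPROX_SIMPLE); c=max(cs,key=cv2.contourArea); print(cv2.boundingRect(c),cv2.approxPolyDP(c,6,True)[:,0].tolist())
E
```

```text
[ 0.5506209  -0.11769167  0.21457342] [ 6.61018689e-01  7.50368617e-01 -5.65192087e-04 -9.55215016e-04] [-2.10547807e-01  3.75213416e-01  1.48431443e-01  1.34623358e+00
 -5.02946398e-05  1.23380440e+00]
(201, 0, 164, 159) [[201, 0], [206, 153], [349, 158], [364, 0], [341, 0], [334, 82], [226, 79], [224, 0]]
```

View pics/w3.png

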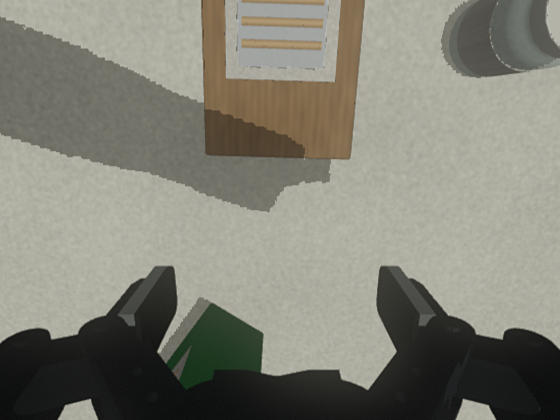

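The wrist view shows the carton's foot edge at (205,156)-(350,159), window up. The fingers are clear behind it and the jar is off to the right.

```bash
python3 - <<'E'
from h import *
a,b=[onz("wrist",p,.076)[:2] for p in((205,156),(351,159))]
d=b-a; print(a,b,np.linalg.norm(d),"yaw",90+np.degrees(np.arctan2(d[1],d[0])),"foot mid",(a+b)/2)
l,m=[onz("wrist",p,.076)[:2] for p in((201,0),(205,156))]; r,s=[onz("wrist",p,.076)[:2] for p in((364,0),(350,158))]
for p,q in((l,m),(r,s)): print("side yaw",np.degrees(np.arctan2(*(p-q)[::-1])))
E
```

```text
[ 0.48885477 -0.09162517] [ 0.60819568 -0.07884285] 0.12002350688331836 yaw 96.11350635492494 foot mid [ 0.54852523 -0.08523401]
side yaw 95.33136562523818
side yaw 95.70014314189366
```

Request:
{"method": "step_arm", "body": {"targets": "1 0 0 -0.08 0 0 0;1 0 0 -0.16 0 0 0;1 0 0 -0.24 0 0 0;1 0 0 -0.32 0 0 0;1 0 0 -0.37 0 0 0;1 0 0 -0.385 0 0 0;1 0 0 -0.385 0 0 0;1 -0.003 0.02 -0.385 0 0 0;1 -0.004 0.03 -0.385 0 0 0;1 -0.005 0.04 -0.385 0 0 0"}}

```text
clock: 9.27
eef_pos: [0.5507, -0.0976, 0.0253]
tool_rot: [0.66, 0.751, 0.001, 0.002]
ft_force: [0.7, 0.5, 0.3]
grip_width: 0.0854
grasp_force: 2.1
```

Request:
{"method": "step_arm", "body": {"targets": "1 -0.001 0.01 0 0 0 0;1 -0.003 0.02 0 0 0 0;1 -0.004 0.032 0 0 0 0;1 -0.006 0.044 0 0 0 0;1 -0.007 0.056 0 0 0 0;1 -0.009 0.068 0 0 0 0;1 -0.01 0.08 0 0 0 0;1 -0.012 0.092 0 0 0 0;1 -0.013 0.104 0 0 0 0;1 -0.015 0.116 0 0 0 0"}}

```text
clock: 10.1
eef_pos: [0.5431, -0.0414, 0.0248]
tool_rot: [0.661, 0.75, 0.0, 0.003]
ft_force: [1.9, -6.8, 4.8]
grip_width: 0.0854
grasp_force: 3.3
```

Request:
{"method": "step_arm", "body": {"targets": "1 -0.001 0.01 0 0 0 0;1 -0.003 0.02 0 0 0 0;1 -0.004 0.03 0 0 0 0;1 -0.005 0.04 0 0 0 0;1 -0.006 0.05 0 0 0 0;1 -0.008 0.06 0 0 0 0;1 -0.009 0.07 0 0 0 0;1 -0.01 0.08 0 0 0 0;1 -0.012 0.09 0 0 0 0;1 -0.013 0.1 0 0 0 0"}}

```text
clock: 10.93
eef_pos: [0.5363, 0.0087, 0.0247]
tool_rot: [0.661, 0.75, 0.0, 0.003]
ft_force: [0.3, -6.8, 5.3]
grip_width: 0.0856
grasp_force: 3.4
```

```bash
python3 - <<'E'
from h import *
im=bot.camera("top"); cv2.imwrite("pics/top4.png",cv2.resize(cv2.convertScaleAbs(im[150:330,60:340,::-1],alpha=1.6,beta=10),None,fx=2.8,fy=2.8,interpolation=cv2.INTER_CUBIC))
o=bot.get_obs();print(o["eef_pos"],o["tool_rot"],o["ft_force"])
E
```

```text
[0.53614171 0.00984599 0.02459829] [6.60536369e-01 7.50791185e-01 5.42452210e-04 2.00194060e-03] [ 1.04897332 -3.96637158  2.32499796]
```

View pics/top4.png

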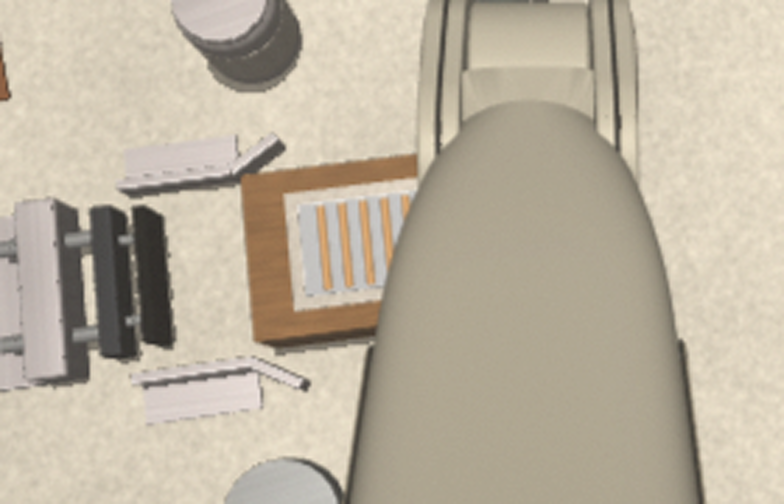

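The front end is entering the rails. Front corners are at (242,176) and (255,342), with the carton still flat and the window up. That was the tenth picture, so only numbers from here.

```bash
python3 - <<'E'
from h import *
ang=lambda v:np.degrees(np.arctan2(v[1],v[0]))
g=lambda p,z:onz("top",(60+p[0]/2.8,150+p[1]/2.8),z)[:2]
a,b,c=[g(p,.076) for p in((242,176),(255,342),(415,156))]
print(a,b,np.linalg.norm(a-b),ang(a-b)+90,ang(a-c),(a+b)/2)
U=[g(p,0) for p in((120,192),(238,180))];L=[g(p,.03) for p in((134,375),(252,358))]
print(U,L,ang(U[0]-U[1]),ang(L[0]-L[1]),[(x+y)/2 for x,y in zip(U,L)])
P=[g(p,.008) for p in((164,231),(174,346))];print("pad",P,ang(P[0]-P[1])+90,(P[0]+P[1])/2)
E
```

```text
[0.56527356 0.22238506] [0.44793592 0.20803026] 0.11821244150732771 96.97476463697048 96.85376837954998 [0.50660474 0.21520766]
[array([0.56726932, 0.33264217]), array([0.57664218, 0.2438523 ])] [array([0.42758571, 0.30408904]), array([0.43935155, 0.22020617])] 96.02595098312152 97.98451234097944 [array([0.49742751, 0.3183656 ]), array([0.50799686, 0.23202924])]
pad [array([0.53593896, 0.29531472]), array([0.44963902, 0.28304482])] 98.09192991565617 [0.49278899 0.28917977]
```

Request:
{"method": "step_arm", "body": {"targets": "1 -0.001 0.01 0 0 0 0;1 -0.002 0.02 0 0 0 0;1 -0.003 0.03 0 0 0 0;1 -0.004 0.038 0 0 0 0;1 -0.005 0.046 0 0 0 0;1 -0.006 0.054 0 0 0 0;1 -0.007 0.062 0 0 0 0;1 -0.007 0.07 0 0 0 0;1 -0.008 0.078 0 0 0 0"}}

```text
clock: 11.73
eef_pos: [0.532, 0.0475, 0.0244]
tool_rot: [0.661, 0.75, -0.0, 0.002]
ft_force: [0.8, -7.3, 6.3]
grip_width: 0.0855
grasp_force: 3.7
```

Request:
{"method": "step_arm", "body": {"targets": "1 0 0.004 0 0 0 0;1 -0.001 0.008 0 0 0 0;1 -0.001 0.012 0 0 0 0;1 -0.002 0.016 0 0 0 0"}}

```text
clock: 12.07
eef_pos: [0.531, 0.0556, 0.0243]
tool_rot: [0.661, 0.75, -0.0, 0.002]
ft_force: [2.2, -6.5, 6.4]
grip_width: 0.0855
grasp_force: 3.6
```

Request:
{"method": "step_arm", "body": {"targets": "1 0 0.004 0 0 0 0;1 -0.001 0.008 0 0 0 0;1 -0.001 0.012 0 0 0 0"}}

```text
clock: 12.32
eef_pos: [0.5303, 0.0615, 0.0243]
tool_rot: [0.661, 0.75, -0.0, 0.002]
ft_force: [0.8, -8.1, 6.3]
grip_width: 0.0854
grasp_force: 3.7
```

Request:
{"method": "step_arm", "body": {"targets": "1 0 0.003 0.003 0 0 0;1 -0.001 0.006 0.005 0 0 0;1 -0.001 0.009 0.005 0 0 0;1 -0.001 0.012 0.005 0 0 0"}}

```text
clock: 12.65
eef_pos: [0.5285, 0.0684, 0.0255]
tool_rot: [0.66, 0.751, -0.001, 0.0]
ft_force: [-1.1, -5.1, 3.3]
grip_width: 0.0854
grasp_force: 2.6
```

Request:
{"method": "step_arm", "body": {"targets": "1 0 0.003 0 0 0 0;1 -0.001 0.006 0 0 0 0;1 -0.001 0.009 0 0 0 0"}}

```text
clock: 12.9
eef_pos: [0.5283, 0.0731, 0.0255]
tool_rot: [0.661, 0.751, -0.0, 0.0]
ft_force: [-0.2, -5.5, 3.3]
grip_width: 0.0854
grasp_force: 2.6
```

Request:
{"method": "step_arm", "body": {"targets": "1 0 0.003 0 0 0 0;1 -0.001 0.006 0 0 0 0;1 -0.001 0.009 0 0 0 0"}}

```text
clock: 13.15
eef_pos: [0.5279, 0.0777, 0.0255]
tool_rot: [0.66, 0.751, -0.0, 0.0]
ft_force: [-0.5, -5.0, 2.9]
grip_width: 0.0855
grasp_force: 2.5
```

Request:
{"method": "step_arm", "body": {"targets": "1 0 0.003 0 0 0 0;1 -0.001 0.006 0 0 0 0"}}

```text
clock: 13.32
eef_pos: [0.5275, 0.0808, 0.0255]
tool_rot: [0.661, 0.751, 0.0, 0.0]
ft_force: [1.2, -4.9, 2.1]
grip_width: 0.0854
grasp_force: 2.3
```

Request:
{"method": "step_arm", "body": {"targets": "1 0 0.003 0 0 0 0;1 -0.001 0.006 0 0 0 0"}}

```text
clock: 13.48
eef_pos: [0.5272, 0.083, 0.0255]
tool_rot: [0.661, 0.751, -0.001, 0.001]
ft_force: [2.5, -9.0, 3.2]
grip_width: 0.085
grasp_force: 4.7
```

Request:
{"method": "step_arm", "body": {"targets": "1 0 0.003 0 0 0 0;1 -0.001 0.006 0 0 0 0"}}

```text
clock: 13.65
eef_pos: [0.527, 0.0846, 0.0255]
tool_rot: [0.661, 0.751, -0.002, 0.002]
ft_force: [2.1, -13.2, 2.6]
grip_width: 0.0854
grasp_force: 6.8
```

The pad has been found. The push is now about 13 N, of which about 4 N is sliding friction. I'll nudge a touch further and hold.

Request:
{"method": "step_arm", "body": {"targets": "1 0 0.002 0 0 0 0;1 0 0.002 0 0 0 0;1 0 0.002 0 0 0 0;1 0 0.002 0 0 0 0"}}

```text
clock: 13.98
eef_pos: [0.527, 0.0851, 0.0255]
tool_rot: [0.661, 0.751, -0.002, 0.002]
ft_force: [2.4, -14.3, 3.1]
grip_width: 0.0859
grasp_force: 6.5
```

Request:
{"method": "step_arm", "body": {"targets": "1 0 0.001 0 0 0 0;1 0 0.001 0 0 0 0;1 0 0.001 0 0 0 0;1 0 0.001 0 0 0 0;1 0 0.001 0 0 0 0;1 0 0.001 0 0 0 0;1 0 0.001 0 0 0 0;1 0 0.001 0 0 0 0;1 0 0.001 0 0 0 0;1 0 0.001 0 0 0 0"}}

```text
clock: 14.82
eef_pos: [0.5269, 0.0851, 0.0255]
tool_rot: [0.661, 0.75, -0.002, 0.003]
ft_force: [2.7, -14.4, 3.1]
grip_width: 0.0852
grasp_force: 7.3
```

```bash
python3 - <<'E'
from h import *
im=bot.camera("top"); hsv=cv2.cvtColor(im,cv2.COLOR_RGB2HSV); m=cv2.inRange(hsv,(5,70,40),(22,255,255)); m[:,:60]=0;m[:,340:]=0
c=max(cv2.findContours(cv2.morphologyEx(m,cv2.MORPH_CLOSE,np.ones((9,9))),cv2.RETR_EXTERNAL,cv2.CHAIN_APPROX_NONE)[0],key=cv2.contourArea)
p=cv2.approxPolyDP(c,4,True)[:,0]; print(p.tolist()); 
for q in p: print(q,onz("top",q,.076)[:2].round(4))
# front edge line fit: leftmost mask pixel per row
k=c[:,0]; ys=np.arange(k[:,1].min()+8,k[:,1].max()-8); e=np.array([onz("top",(k[k[:,1]==y,0].min(),y),.076)[:2] for y in ys])
v=cv2.fitLine(e.astype(np.float32),cv2.DIST_HUBER,0,.01,.01).ravel(); print("yaw",np.degrees(np.arctan2(v[1],v[0]))%180+90,e.mean(0)); o=bot.get_obs();print(o["ft_force"],o["eef_pos"])
E
```

```text
[[141, 213], [106, 218], [110, 276], [129, 275], [122, 224], [134, 223], [135, 248], [137, 231], [143, 229]]
[141 213] [0.565  0.2331]
[106 218] [0.5549 0.3011]
[110 276] [0.4409 0.2864]
[129 275] [0.4426 0.2501]
[122 224] [0.5428 0.2691]
[134 223] [0.5448 0.2458]
[135 248] [0.4951 0.2413]
[137 231] [0.5288 0.2391]
[143 229] [0.5328 0.2276]
yaw 97.00988 [0.50130442 0.29346778]
[  2.14561385 -14.80657702   3.53572764] [0.52696395 0.08506987 0.02553094]
```

It held about 14 N for over a second. The front mid is on the axis and yaw is about 97°, so it is square. Releasing slowly and backing off.

Request:
{"method": "step_arm", "body": {"targets": "1 0 -0.002 0 0 0 0;1 0 -0.004 0 0 0 0;1 0.001 -0.006 0 0 0 0;1 0.001 -0.008 0 0 0 0;1 0.002 -0.012 0 0 0 0;1 0.002 -0.018 0 0 0 0;1 0.003 -0.026 0 0 0 0;1 0.004 -0.036 0 0 0 0;1 0.006 -0.05 0 0 0 0;1 0.008 -0.07 0 0 0 0"}}

```text
clock: 15.7
eef_pos: [0.5301, 0.0533, 0.0251]
tool_rot: [0.66, 0.751, 0.0, -0.0]
ft_force: [-0.2, 0.4, 0.3]
grip_width: 0.0853
grasp_force: 0.0
```

```bash
python3 - <<'E'
from h import *
im=bot.camera("top"); hsv=cv2.cvtColor(im,cv2.COLOR_RGB2HSV); m=cv2.inRange(hsv,(5,70,40),(22,255,255)); m[:,:60]=0;m[:,340:]=0
c=max(cv2.findContours(cv2.morphologyEx(m,cv2.MORPH_CLOSE,np.ones((9,9))),cv2.RETR_EXTERNAL,cv2.CHAIN_APPROX_NONE)[0],key=cv2.contourArea)
k=c[:,0]; ys=np.arange(k[:,1].min()+8,k[:,1].max()-8); e=np.array([onz("top",(k[k[:,1]==y,0].min(),y),.076)[:2] for y in ys])
v=cv2.fitLine(e.astype(np.float32),cv2.DIST_HUBER,0,.01,.01).ravel(); print("yaw",np.degrees(np.arctan2(v[1],v[0]))%180+90,e.mean(0)); o=bot.get_obs();print(o["ft_force"],o["eef_pos"],o["clock"])
for n,p,z in(("can",(139,148),.11),("tin",(160,335),.036)): print(n,im[p[1],p[0]])
E
```

```text
yaw 97.21459 [0.50526522 0.29126561]
[ 0.20346994 -1.99637968  0.6064303 ] [0.53036082 0.05108235 0.02515757] 15.75
can [121 115 111]
tin [97 92 80]
```

```bash
python3 -c "
from workcell import bot
print(bot.job_done())"
```

```text
the job is handed in; nothing more can be done
None
```

I toppled the carton onto its back, slid it between the rails, held it against the pad at about 14 N (about 10 N of it on the pad) for just over a second, and handed the job in at about 16 s, with no verdict returned. At the last look it lay square on the centre line; touching the pad is inferred from it springing back only about 2 mm of roughly 4 mm, and the bystanders were not re-measured at the end.

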